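Walk a heavy teak blank round to the planing fence

ROBOT

A 7-joint arm with a two-finger parallel gripper is mounted at the origin on the work surface. World frame = base frame: x ahead of the robot, y to its left, z up, the work surface at z = 0. Lengths are in m, angles in rad, forces in N, time in s.
With the tool pointing down it reaches from about 0.4 to 0.9 m from the base axis. Payload 5.6 kg.
Tool frame: the origin (TCP) lies midway between the tips of the shut fingers; the grasp point (between the pads) lies 19 mm behind it; z points along the fingers, y is the direction in which the jaws open and shut (so a half turn about z gives the same grasp; the last joint's range is limited). The gripper opens to 92 mm and grips with 3 to 60 N. Pads are 20 mm wide; open, the fingers measure 128 mm over their backs; the gripper's body (75 mm by 189 mm) begins 69 mm behind the grasp point.
Start: joints at [-1.372, 0.468, -0.012, 1.603, 0.006, 1.071, -0.056], TCP at [0.156, 0.631, 0.215] pointing down, gripper open.
Joint ranges: [-2.53, 2.53], [-0.31, 2.02], [-1.57, 1.55], [0.28, 2.44], [-1.29, 4.43], [0.15, 1.84], [-2.92, 2.92]. Speed limits (rad/s): [2.57, 2.57, 3.14, 3.14, 3.14, 3.14, 3.14].

INTERFACE

Orientations are given as a unit quaternion [w, x, y, z].
In Python, from cell import * gives the robot as it stands. The module is installed in compiled form; this text tells all that it offers.
- The arm moves only by the tool send_rows, never from a script. Its argument "motion" is a list of rows, each a list of 3 entries, a list of its own where there are three numbers: the shift along the tool's x, y, z each as a share of 0.25 m, from -1 to 1, then the turn, a rotation vector about the tool's x, y, z each as a share of pi rad, from -1 to 1, then the opening, from -1 (shut) to 1 (fully open). In form: [[[tx, ty, tz], [rx, ry, rz], claw], ...]. A call has 1 to 10 rows; each row is the pose to reach, as a shift and turn from the pose commanded when the call began, along the tool's axes at that moment, turning the shorter way round; what a row does not reach only later rows make up. A row lasts 1/10 s, in which the tool goes at most 50 mm and 8.59 degrees, less where a joint would pass 70% of its speed; a pose out of reach is approached as far as the arm can. A call with a number of a shift or a turn outside -1 to 1 is refused whole. A call with a gripper value outside its range is refused whole. The fingers move at their own pace and stop on an object; "squeeze" is the grip in N (left out, the last holds). Time passes only in rows, so rows that repeat a pose let the fingers close. It gives the time, the measured TCP pose, the force and the opening at its end, in the units of the state.
- observe(): the state, without advancing time (a new reading comes with each control period).
- camera(name): name is "scene" or "top" or "wrist"; returns the picture (420x560x3 uint8, blue, green, red); there is no depth.
- get_calibration(name): a dict with "mtx" (3x3 intrinsics, pixels), "dist_coeffs" ([k1, k2, p1, p2, k3] as OpenCV has them; the pictures are not rectified), "extrinsics" (4x4, takes a point from world to camera coordinates); the wrist camera has in their place "tool_from_camera" (4x4, takes a point from camera to tool coordinates, whose origin is the TCP and whose axes are the flange's). Camera axes: x right, y up, looking along -z (the intrinsics and any distortion apply to the point x, -y, -z); pixel columns grow to the right and rows downward; lengths in m; the calibration is good to about 2 mm. A picture is of the moment at which its call begins: read the wrist's pose just before it. get_calibration takes no time and is no camera call.
- close_job(): hands the job in, once; it reports no verdict.
The state is a dict: "clock": time; "joint_pos": joint angles; "joint_velocities": joint speeds; "effort": joint torques, N m; "tcp_pos": TCP position; "ee_rot": TCP orientation; "contact_force": force on the tool from outside, world axes, zero at the start; "wrist_torque": the same for the moment, N m; "finger_gap": opening from 0.0 (shut) to 1.0 (fully open).
Only numpy, scipy, OpenCV 4.12 (cv2) and the standard library are available. Lean on these libraries where they do the work, as an engineer would, in place of code of your own. Each camera call takes 0.05 s, during which the arm holds its last target. There are 200 camera calls.

TASK

Walk the heavy teak blank round with fingertip pushes on its two ends by turns - the red end first, then the plain end, then the red end again, and more if it needs it - until its chalked long side faces the fence. Then push it home, so that the chalked side lies flush against the fence and no part of the blank sticks out past the fence's ends. Only push it along the bench, without lifting or tipping it, and leave the tools lying about where they are.

Things in the scene. Friction and masses are not known exactly. Their poses are not given: they have to be found in the camera images.
- blank: Loose heavy teak block lying flat, 100 mm (x) by 190 mm (y, its length) by 55 mm high, too wide to grip, 0.75 to 0.98 kg, slides under 3 to 12 N. Origin: centre of its underside, z up. Its +x long side is the chalked one (light blue band, light blue line along that top edge); the -x side has two dark mortise marks. The +y end is sealed red, the -y end is bare wood.
- face_red (a point): on the blank: upright edge where the chalked side meets the red end, at half height (27.5 mm). The blank starts askew, red end towards the robot, chalked side looking to the robot's left, some 45 to 90 degrees off facing the fence.
- face_plain (a point): on the blank: upright edge where the chalked side meets the bare (plain) end, at half height
- back_red (a point): on the blank: upright edge where the mortise-marked side meets the red end, at half height. A push on a long side 78 mm from the middle turns the blank about a point some 50 to 70 mm beyond the middle: about 1 rad per 0.13 to 0.16 m of push.
- back_plain (a point): on the blank: upright edge where the mortise-marked side meets the bare (plain) end, at half height
- fence: Planing fence: a straight pale batten 45 mm thick (its x), 460 mm long (its y), 40 mm high, screwed down to the bench beyond the blank; it does not move. Origin: centre of its underside. Its working face, towards the robot, is the plane x = -22.5 mm in its own frame, upright, running along its y.
- chisel: loose bystander: bench chisel lying flat, 260 mm long, 28 mm high, dark octagonal handle
- square: loose bystander: try square lying flat, dark stock 120 mm, steel blade 200 mm, 18 mm high
- gauge: loose bystander: marking gauge, beam 210 mm, stock 66 mm wide, 64 mm high with its brass screw
- mallet: loose bystander: wooden mallet lying down, head 75 x 105 x 58 mm high, 300 mm long overall
- sander: loose bystander: cork sanding block 110 x 62 x 36 mm
- pencil: loose bystander: flat yellow carpenter's pencil, 170 x 14 x 8 mm
- glue: loose bystander: white glue bottle with red cap, 64 mm across, 165 mm tall, standing
- plane: loose bystander: wooden hand plane, 240 x 64 mm, about 125 mm high
There are look-alikes about, which are no part of the job. Leave any purple look-alike of the blank alone.

How it is judged:
By the outcome, as a careful person would: the job done as asked, in the order asked, and still so for the second after the job is handed in, with the robot touching nothing.
It also fails if it takes over 61 s, if anything falls off the work surface, if the arm or the gripper's body presses on something with over 40 N, if the wrist force passes 120 N, or if a joint passes its speed limit or range.

## Working session

There is one attempt and no reset: what is moved stays moved. The work goes in short steps, Python scripts to look and compute and a tool call to move; the robot and the scene stay as the last step left them, time stands still between calls to the robot, and variables do not carry over. Pictures are saved under pics/ and viewed, about 8 in all and at most 12, crops included, and the job is handed in when it is done.

Besides the shell and the picture viewer there is one more tool, called after "Request:" as name(argument=value, ...) on one line, values as JSON. send_rows: Moves the arm, as the interface text tells. Its arguments: {"type":"object","properties":{"motion":{"type":"array","items":{"type":"array"}},"squeeze":{"type":"number"}},"required":["motion"]}

```bash
mkdir -p pics; python3 - <<'E'
from cell import *
import cv2,numpy as np
for n in("scene","top"):
    cv2.imwrite(f"pics/{n}0.png",camera(n)); c=get_calibration(n); print(n,np.round(c["mtx"],1).tolist(),np.round(c["dist_coeffs"],4),np.round(c["extrinsics"],3).tolist())
s=observe();print(s)
E
```

```text
scene [[414.0, 0.0, 284.7], [0.0, 414.0, 208.0], [0.0, 0.0, 1.0]] [-0.05  0.    0.    0.    0.  ] [[0.839, 0.544, 0.021, -0.398], [-0.367, 0.536, 0.76, 0.135], [0.402, -0.645, 0.65, -1.319], [0.0, 0.0, 0.0, 1.0]]
top [[418.3, 0.0, 276.1], [0.0, 418.3, 210.0], [0.0, 0.0, 1.0]] [-0.0892  0.      0.      0.      0.    ] [[0.003, -1.0, 0.004, -0.005], [0.995, 0.004, 0.101, -0.455], [-0.101, 0.004, 0.995, -1.454], [0.0, 0.0, 0.0, 1.0]]
{'clock': 0.1, 'joint_pos': array([-1.37201629,  0.46827056, -0.01163553,  1.60349954,  0.00603324,
        1.07140186, -0.05629817]), 'joint_velocities': array([ 0.00088137, -0.00250551, -0.00023649, -0.00328619, -0.00044111,
       -0.00061277,  0.00047409]), 'effort': array([ 1.27684598e-03, -5.21654212e+01, -1.22729328e-02, -2.44367981e+01,
       -5.68188261e-02,  1.41644891e-02,  5.91180242e-05]), 'tcp_pos': array([0.15556295, 0.63058584, 0.21376091]), 'ee_rot': array([-2.96887597e-05,  1.20604504e-01,  9.92700336e-01, -7.71935846e-04]), 'contact_force': array([ 0.61864851, -0.29695366, -0.24494817]), 'wrist_torque': array([0.00692656, 0.03150312, 0.0330331 ]), 'finger_gap': 1.005252522304756}
```

View pics/top0.png

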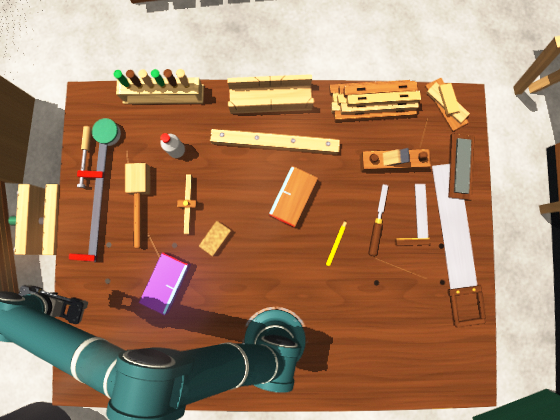

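View pics/scene0.png

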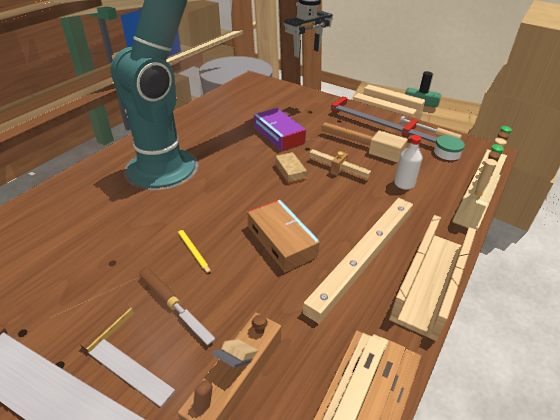

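The blank candidates are the wood-coloured block at top (295,197) and the purple block at (165,283). The wood-coloured one with mortise marks and the chalk line to the left fits the description. Next I'll take an enlarged crop to confirm it.

```bash
python3 - <<'E'
import cv2,numpy as np
a=cv2.imread("pics/top0.png")[120:250,200:350]; b=cv2.imread("pics/scene0.png")[190:330,235:425]
A=cv2.resize(a,None,fx=4,fy=4,interpolation=3)[:,:]
cv2.imwrite("pics/cropt.png",A)
E
```

```text
(no output)
```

View pics/cropt.png

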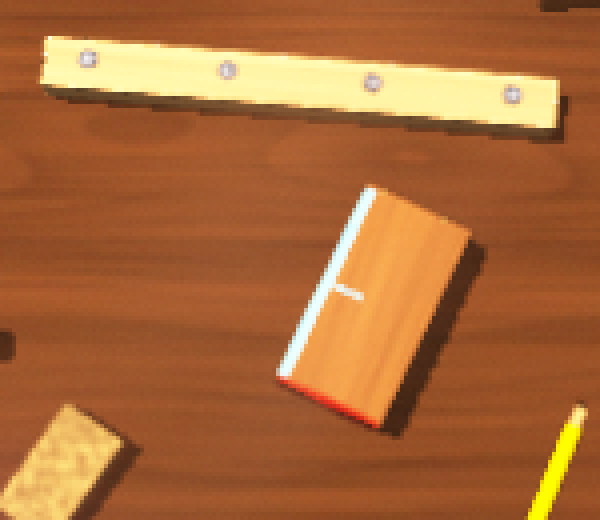

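The crop confirms it. The block has a chalk line from (292,166) to (270,214) in full-image pixels on its left side, and its red end, near (283,221), faces the robot. Its corners are at (292,166), (317,178), (296,226) and (270,214). The fence's near top edge runs from (210,141) to (339,152).

```bash
cat > h.py <<'E'
from cell import *
import cv2,numpy as np
from scipy.spatial.transform import Rotation as Ro
F=np.diag([1,-1,-1.])
def p2w(px,z,n="top"):
    c=get_calibration(n);E=np.array(c["extrinsics"]);R,t=E[:3,:3],E[:3,3]
    u=cv2.undistortPoints(np.array(px,float).reshape(-1,1,2),np.array(c["mtx"]),np.array(c["dist_coeffs"]))[:,0]
    d=np.c_[u[:,0],-u[:,1],-np.ones(len(u))]@R; o=-R.T@t
    return o[:2]+d[:,:2]*((z-o[2])/d[:,2])[:,None]
def w2p(P,n="top"):
    c=get_calibration(n);E=np.array(c["extrinsics"])
    q=np.atleast_2d(P)@(F@E[:3,:3]).T+F@E[:3,3]
    return cv2.projectPoints(q.reshape(-1,1,3),np.zeros(3),np.zeros(3),np.array(c["mtx"]),np.array(c["dist_coeffs"]))[0][:,0]
# known: fence frame from its top edges, set below
def corners(c,a,hx=.05,hy=.095):  # face_red, face_plain, back_plain, back_red
    r=np.array([[np.cos(a),-np.sin(a)],[np.sin(a),np.cos(a)]])
    return np.array([[hx,hy],[hx,-hy],[-hx,-hy],[-hx,hy]])@r.T+c
def chalk(img,n="top"):
    """blank pose from chalk line on top edge + orange top"""
    pass
def rows(wps,yaws=None,claw=-1):
    """world waypoints (x,y,z), optional tool-y heading angle -> shift/turn entries from current pose"""
    s=observe();q=s["ee_rot"];R=Ro.from_quat([q[1],q[2],q[3],q[0]])
    for i,w in enumerate(wps):
        d=R.inv().apply(np.array(w)-s["tcp_pos"])/.25
        t=[0,0,0]
        if yaws is not None:
            G=Ro.from_matrix(np.array([[-np.cos(yaws[i]),-np.sin(yaws[i]),0],[-np.sin(yaws[i]),np.cos(yaws[i]),0],[0,0,-1]]).T.T)
            t=(R.inv()*G).as_rotvec()/np.pi
        print(np.round(d,3).tolist(),np.round(t,3).tolist())
E
python3 - <<'E'
from h import *
B=np.array([[292.5,166.5],[317.5,178],[296,225],[270.3,214]])
P=p2w(B,.055);print(P.round(3).tolist(),[np.linalg.norm(P[i]-P[(i+1)%4]).round(3) for i in range(4)])
fc=P.mean(0); d=(P[3]-P[0])+(P[2]-P[1]); a=np.arctan2(d[1],d[0])-np.pi/2
print("c",fc,"yaw deg",np.degrees(a)%360)
Fn=np.array([[211.5,129.2],[339.5,140],[339,151.7],[210.5,141]])
f=p2w(Fn,.04);print("fence",f.round(3).tolist(),[np.linalg.norm(f[i]-f[(i+1)%4]).round(3) for i in range(4)])
d=(f[0]-f[1])+(f[3]-f[2]);print("fc",f.mean(0),"yaw",np.degrees(np.arctan2(d[1],d[0])-np.pi/2))
for n,p,z in (("glue",(172,155),.08),("plane",(395,162),.06),("gauge",(187,204),.03),("sander",(215,238),.036),("penciltip",(345,223),.008),("pencilbot",(328,265),.008),("chisel",(384,186),.01)):
    print(n,p2w([p],z).round(3))
E
```

```text
[[0.605, -0.06], [0.565, -0.147], [0.401, -0.072], [0.438, 0.017]] [np.float64(0.096), np.float64(0.181), np.float64(0.096), np.float64(0.184)]
c [ 0.5023082  -0.06537866] yaw deg 65.33240433558824
fence [[0.744, 0.229], [0.706, -0.229], [0.663, -0.226], [0.7, 0.231]] [np.float64(0.459), np.float64(0.043), np.float64(0.459), np.float64(0.043)]
fc [0.70306781 0.00146733] yaw -4.685842405216238
glue [[0.64  0.358]]
plane [[ 0.623 -0.421]]
gauge [[0.475 0.312]]
sander [[0.355 0.209]]
penciltip [[ 0.411 -0.249]]
pencilbot [[ 0.262 -0.187]]
chisel [[ 0.545 -0.392]]
```

Request:
send_rows(motion=[[[-0.1, -0.17, 0], [0, 0, 0], -1], [[-0.2, -0.34, 0], [0, 0, 0], -1], [[-0.3, -0.51, 0], [0, 0, 0], -1], [[-0.4, -0.68, 0], [0, 0, 0], -1], [[-0.5, -0.85, 0], [0, 0, 0], -1], [[-0.56, -0.95, 0], [0, 0, 0], -1]], squeeze=20)

```text
clock: 0.7
tcp_pos: [0.2354, 0.3631, 0.2142]
ee_rot: [-0.0, 0.122, 0.993, -0.001]
contact_force: [-0.9, -0.1, 0.1]
finger_gap: 0.5
```

Request:
send_rows(motion=[[[-0.1, -0.17, 0], [0, 0, 0], -1], [[-0.2, -0.34, 0], [0, 0, 0], -1], [[-0.3, -0.51, 0], [0, 0, 0], -1], [[-0.4, -0.68, 0], [0, 0, 0], -1], [[-0.5, -0.85, 0], [0, 0, 0], -1], [[-0.56, -0.95, 0], [0, 0, 0], -1]])

```text
clock: 1.3
tcp_pos: [0.3137, 0.0998, 0.2145]
ee_rot: [-0.0, 0.122, 0.993, 0.0]
contact_force: [0.1, -0.2, -0.1]
finger_gap: 0.007
```

```bash
python3 - <<'E'
from h import *
s=observe();print(s["clock"],s["tcp_pos"],s["joint_pos"].round(2),s["finger_gap"],s["contact_force"])
y=np.radians(-25)
rows([(.393,-.113,.12),(.393,-.113,.022),(.410-.010,-.077-.022,.022),(.42,-.05,.022),(.43,-.028,.022)],[y]*5)
E
```

```text
1.3 [0.31374667 0.09979957 0.21453675] [-0.81 -0.14  0.37  2.33  0.06  0.94  0.85] 0.006727632034625817 [ 0.13744967 -0.21540679 -0.1312036 ]
[-0.514, -0.749, 0.378] [0.0, -0.0, 0.061]
[-0.514, -0.749, 0.77] [0.0, -0.0, 0.061]
[-0.528, -0.688, 0.77] [0.0, -0.0, 0.061]
[-0.558, -0.479, 0.77] [0.0, -0.0, 0.061]
[-0.575, -0.384, 0.77] [0.0, -0.0, 0.061]
```

Request:
send_rows(motion=[[[-0.12, -0.16, 0], [0, 0, 0.02], -1], [[-0.24, -0.32, 0], [0, 0, 0.04], -1], [[-0.36, -0.49, 0.0], [0, 0, 0.06], -1], [[-0.48, -0.65, 0.0], [0, 0, 0.06], -1], [[-0.52, -0.77, 0.12], [0, 0, 0.06], -1], [[-0.52, -0.77, 0.3], [0, 0, 0.06], -1], [[-0.52, -0.77, 0.48], [0, 0, 0.06], -1], [[-0.52, -0.77, 0.64], [0, 0, 0.06], -1], [[-0.52, -0.77, 0.76], [0, 0, 0.06], -1], [[-0.52, -0.77, 0.76], [0, 0, 0.06], -1]])

```text
clock: 2.3
tcp_pos: [0.3907, -0.115, 0.0217]
ee_rot: [-0.004, 0.214, 0.977, -0.001]
contact_force: [0.4, -0.2, -0.5]
finger_gap: 0.007
```

```bash
python3 - <<'E'
from h import *
s=observe();print(s["clock"],s["tcp_pos"],s["joint_pos"].round(2),s["contact_force"])
cv2.imwrite("pics/t1.png",cv2.resize(camera("top")[120:300,200:400],None,fx=4,fy=4,interpolation=3)[:600])
rows([(.42,-.05,.022),(.43,-.028,.022)])
E
```

```text
2.3 [ 0.39070141 -0.11503625  0.02165996] [-0.27  0.47  0.56  2.32 -0.54  0.48  1.87] [ 0.4459645  -0.24831142 -0.48627164]
[0.009, 0.284, 0.006] [0, 0, 0]
[0.009, 0.381, 0.005] [0, 0, 0]
```

View pics/t1.png

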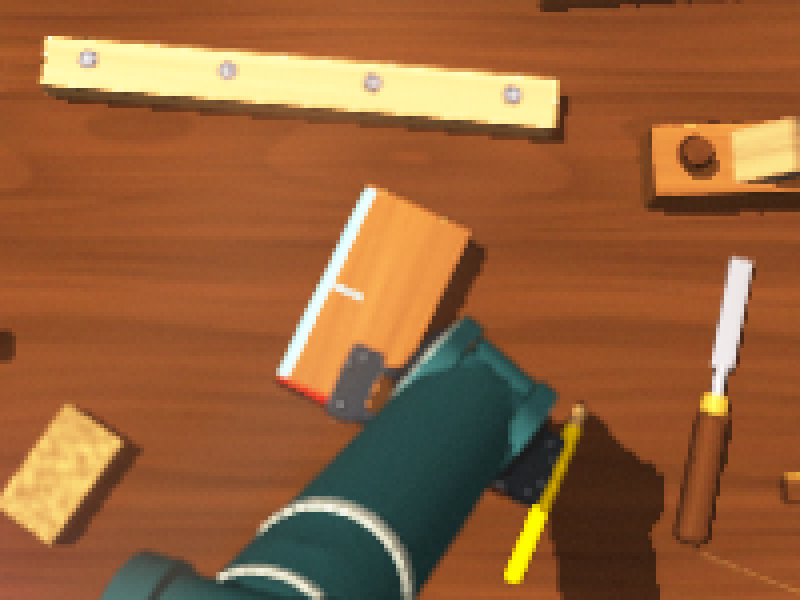

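Request:
send_rows(motion=[[[0, 0.05, 0], [0, 0, 0], -1], [[0, 0.08, 0], [0, 0, 0], -1], [[0, 0.11, 0], [0, 0, 0], -1], [[0, 0.14, 0], [0, 0, 0], -1], [[0, 0.17, 0], [0, 0, 0], -1], [[0, 0.2, 0], [0, 0, 0], -1], [[0, 0.23, 0], [0, 0, 0], -1], [[0, 0.26, 0], [0, 0, 0], -1], [[0, 0.29, 0], [0, 0, 0], -1], [[0, 0.31, 0], [0, 0, 0], -1]])

```text
clock: 3.35
tcp_pos: [0.425, -0.0451, 0.0251]
ee_rot: [-0.001, 0.214, 0.977, -0.0]
contact_force: [-4.9, -4.1, 6.1]
finger_gap: 0.006
```

Request:
send_rows(motion=[[[0, 0.03, 0], [0, 0, 0], -1], [[0, 0.06, 0], [0, 0, 0], -1], [[0, 0.06, 0], [0, 0, 0], -1]])

```text
clock: 3.65
tcp_pos: [0.4321, -0.0306, 0.0251]
ee_rot: [-0.0, 0.213, 0.977, 0.0]
contact_force: [-2.1, -0.6, 1.7]
finger_gap: 0.008
```

Request:
send_rows(motion=[[[0, -0.05, 0], [0, 0, 0], -1], [[0, -0.13, 0], [0, 0, 0], -1], [[0, -0.18, -0.12], [0, 0, 0], -1], [[0, -0.2, -0.3], [0, 0, 0], -1], [[0, -0.2, -0.45], [0, 0, 0], -1], [[0, -0.2, -0.5], [0, 0, 0], -1]])

```text
clock: 4.25
tcp_pos: [0.4132, -0.0778, 0.1527]
ee_rot: [0.003, 0.214, 0.977, 0.001]
contact_force: [-0.3, -0.1, -0.6]
finger_gap: 0.003
```

```bash
python3 - <<'E'
from h import *
s=observe();print(s["clock"],s["tcp_pos"],s["joint_pos"].round(2),s["contact_force"])
cv2.imwrite("pics/t2.png",cv2.resize(camera("top")[120:270,200:350],None,fx=4,fy=4,interpolation=3)[:600])
E
```

```text
4.25 [ 0.41322536 -0.07784686  0.15265205] [-0.63  0.19  0.83  2.24 -0.21  0.78  1.48] [-0.29759427 -0.10123185 -0.61453761]
```

View pics/t2.png

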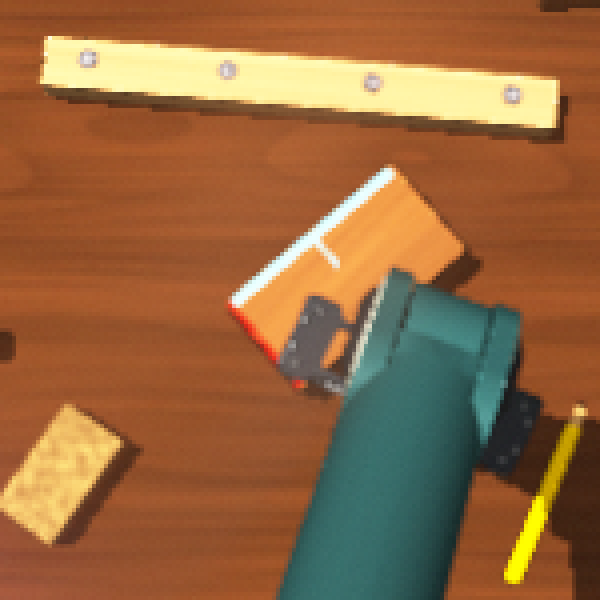

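```bash
cat >> h.py <<'E'
def pose(fr,fp):
    P=p2w([fr,fp],.055); d=P[0]-P[1]; a=np.arctan2(d[1],d[0])-np.pi/2
    c=P.mean(0)-.05*np.array([np.cos(a),np.sin(a)])
    print("centre",c.round(4),"yaw",np.degrees(a).round(1),"len",np.linalg.norm(d).round(3)); return c,a
def loc(c,a,x,y,z):
    return (*(c+[np.cos(a)*x-np.sin(a)*y,np.sin(a)*x+np.cos(a)*y]),z)
E
python3 - <<'E'
from h import *
print(p2w([(315.75,181.25)],.055))
c,a=pose((258.5,195.5),(298,161.8)); print(corners(c,a).round(3).tolist())
s=[loc(c,a,.05+d,-.08,z) for d,z in((.045,.15),(.045,.022),(.018,.022),(-.045,.022))]
print(np.round(s,3).tolist())
for yw in (a-np.pi/2,a+np.pi/2): rows(s,[yw]*4)
E
```

```text
[[ 0.55344197 -0.1407949 ]]
centre [ 0.5247 -0.0433] yaw 41.0 len 0.182
[[0.5, 0.061], [0.625, -0.082], [0.549, -0.148], [0.425, -0.004]]
[[0.649, -0.041, 0.15], [0.649, -0.041, 0.022], [0.628, -0.059, 0.022], [0.581, -0.1, 0.022]]
[-0.793, 0.525, 0.019] [0.002, 0.001, 0.135]
[-0.791, 0.522, 0.531] [0.002, 0.001, 0.135]
[-0.746, 0.424, 0.531] [0.002, 0.001, 0.135]
[-0.643, 0.194, 0.529] [0.002, 0.001, 0.135]
[-0.793, 0.525, 0.019] [-0.002, 0.003, -0.865]
[-0.791, 0.522, 0.531] [-0.002, 0.003, -0.865]
[-0.746, 0.424, 0.531] [-0.002, 0.003, -0.865]
[-0.643, 0.194, 0.529] [-0.002, 0.003, -0.865]
```

Request:
send_rows(motion=[[[-0.16, 0.1, 0], [0, 0, 0.03], -1], [[-0.32, 0.2, 0], [0, 0, 0.06], -1], [[-0.48, 0.3, 0.0], [0, 0, 0.09], -1], [[-0.64, 0.4, 0.0], [0, 0, 0.12], -1], [[-0.77, 0.475, 0], [0, 0, 0.135], -1], [[-0.77, 0.475, 0], [0, 0, 0.135], -1], [[-0.77, 0.475, 0.17], [0, 0, 0.135], -1], [[-0.77, 0.475, 0.35], [0, 0, 0.135], -1], [[-0.77, 0.475, 0.53], [0, 0, 0.135], -1], [[-0.77, 0.475, 0.53], [0, 0, 0.135], -1]])

```text
clock: 5.3
tcp_pos: [0.63, -0.0492, 0.011]
ee_rot: [-0.006, 0.415, 0.91, -0.002]
contact_force: [-0.3, 0.6, 0.1]
finger_gap: 0.009
```

```bash
python3 - <<'E'
from h import *
s=observe();print(s["clock"],s["tcp_pos"],s["joint_pos"].round(2),s["contact_force"])
c,a=pose((258.5,195.5),(298,161.8))
rows([loc(c,a,.05+d,-.08,.022) for d in (.018,-.045)])
E
```

```text
5.3 [ 0.62999582 -0.04915292  0.01096066] [-0.44  0.8   0.66  1.79 -0.66  0.8   1.27] [-0.25367965  0.59675637  0.07572807]
centre [ 0.5247 -0.0433] yaw 41.0 len 0.182
[-0.025, -0.031, -0.044] [0, 0, 0]
[-0.026, -0.283, -0.042] [0, 0, 0]
```

Request:
send_rows(motion=[[[-0.01, -0.02, -0.03], [0, 0, 0], -1], [[-0.02, -0.05, -0.04], [0, 0, 0], -1], [[-0.02, -0.08, -0.04], [0, 0, 0], -1], [[-0.02, -0.11, -0.04], [0, 0, 0], -1], [[-0.02, -0.14, -0.04], [0, 0, 0], -1], [[-0.02, -0.17, -0.04], [0, 0, 0], -1], [[-0.02, -0.2, -0.04], [0, 0, 0], -1], [[-0.02, -0.23, -0.04], [0, 0, 0], -1], [[-0.02, -0.26, -0.04], [0, 0, 0], -1], [[-0.02, -0.28, -0.04], [0, 0, 0], -1]])

```text
clock: 6.3
tcp_pos: [0.5903, -0.0991, 0.0306]
ee_rot: [0.004, 0.414, 0.91, 0.002]
contact_force: [5.8, 1.2, 6.1]
finger_gap: 0.002
```

Request:
send_rows(motion=[[[0, 0, 0], [0, 0, 0], -1], [[0, 0.05, 0], [0, 0, 0], -1], [[0, 0.12, 0], [0, 0, 0], -1], [[0, 0.15, -0.15], [0, 0, 0], -1], [[0, 0.15, -0.35], [0, 0, 0], -1], [[0, 0.15, -0.5], [0, 0, 0], -1], [[0, 0.15, -0.5], [0, 0, 0], -1]])

```text
clock: 7.0
tcp_pos: [0.6183, -0.0735, 0.1568]
ee_rot: [0.003, 0.414, 0.91, 0.001]
contact_force: [0.6, -0.3, -0.1]
finger_gap: 0.005
```

```bash
python3 - <<'E'
from h import *
s=observe();print(s["clock"],s["tcp_pos"],s["joint_pos"].round(2),s["contact_force"])
a=cv2.resize(camera("top")[120:250,200:350],None,fx=2.6,fy=2.6,interpolation=3)
b=cv2.resize(camera("scene")[180:340,220:430],None,fx=1.9,fy=1.9,interpolation=3)
cv2.imwrite("pics/t3.png",np.hstack([a[:300],b[:300]]) if 1 else a); print(a.shape,b.shape)
E
```

```text
7.0 [ 0.61826396 -0.0735005   0.15684798] [-0.52  0.59  0.81  1.77 -0.5   1.    1.21] [ 0.64773324 -0.26125501 -0.12862872]
(338, 390, 3) (304, 399, 3)
```

View pics/t3.png

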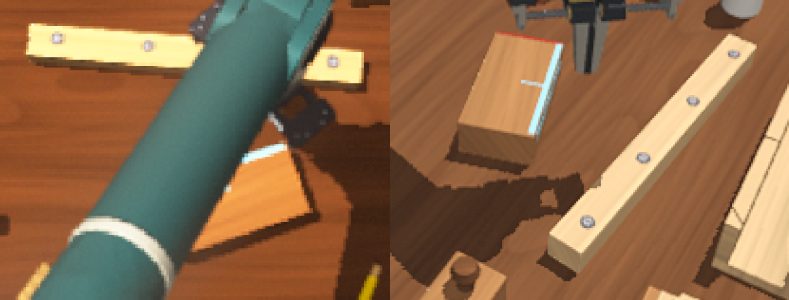

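The scene view shows the chalk line running from (310,203) at the red end to (294,251) at the plain end. The blank has turned by about another 25°.

```bash
python3 - <<'E'
from h import *
P=p2w([(310.5,202.6),(293.7,251),(257,244.5),(276,197.4)],.055,"scene");print(P.round(3).tolist(),[np.linalg.norm(P[i]-P[(i+1)%4]).round(3) for i in range(4)])
d=(P[0]-P[1])+(P[3]-P[2]);a=np.arctan2(d[1],d[0])-np.pi/2;c=P.mean(0);print(c,np.degrees(a))
Q=p2w([(200+285/2.6,120+147/2.6),(200+318/2.6,120+215/2.6)],.055);print("top fp,bp",Q)
print(corners(c,a).round(3).tolist())
s=[loc(c,a,-.05-d,.08,z) for d,z in((.05,.15),(.05,.022),(.018,.022),(-.035,.022))]
print(np.round(s,3).tolist())
for yw in (a-np.pi/2,): rows(s,[yw]*4)
E
```

```text
[[0.52, 0.054], [0.578, -0.122], [0.494, -0.153], [0.432, 0.02]] [np.float64(0.185), np.float64(0.089), np.float64(0.184), np.float64(0.095)]
[ 0.50590945 -0.05030939] 18.800464452704457
top fp,bp [[ 0.56998166 -0.11949183]
 [ 0.47831066 -0.16302678]]
[[0.523, 0.056], [0.584, -0.124], [0.489, -0.156], [0.428, 0.024]]
[[0.385, -0.007, 0.15], [0.385, -0.007, 0.022], [0.416, 0.004, 0.022], [0.466, 0.021, 0.022]]
[0.803, -0.519, 0.009] [0.0, -0.0, 0.124]
[0.803, -0.519, 0.521] [0.0, -0.0, 0.124]
[0.754, -0.401, 0.521] [0.0, -0.0, 0.124]
[0.673, -0.205, 0.521] [0.0, -0.0, 0.124]
```

Request:
send_rows(motion=[[[0.16, -0.1, 0], [0, 0, 0.03], -1], [[0.32, -0.2, 0], [0, 0, 0.06], -1], [[0.48, -0.3, 0.0], [0, 0, 0.09], -1], [[0.64, -0.4, 0.0], [0, 0, 0.12], -1], [[0.785, -0.48, 0], [0, 0, 0.125], -1], [[0.785, -0.48, 0], [0, 0, 0.125], -1], [[0.785, -0.48, 0.15], [0, 0, 0.125], -1], [[0.785, -0.48, 0.32], [0, 0, 0.125], -1], [[0.785, -0.48, 0.48], [0, 0, 0.125], -1], [[0.785, -0.48, 0.5], [0, 0, 0.125], -1]])

```text
clock: 8.1
tcp_pos: [0.392, -0.0057, 0.0231]
ee_rot: [-0.003, 0.584, 0.812, -0.004]
contact_force: [0.7, -0.7, -0.7]
finger_gap: 0.007
```

```bash
python3 - <<'E'
from h import *
s=observe();print(s["clock"],s["tcp_pos"],s["joint_pos"].round(2),s["contact_force"])
c,a=np.array([.504,-.05]),np.radians(20)
rows([loc(c,a,-.05-d,.08,.022) for d in (.018,-.037)])
E
```

```text
8.1 [ 0.39200228 -0.00574516  0.02305023] [-0.71  0.5   0.76  2.36 -0.72  0.53  0.96] [ 0.65668981 -0.68166773 -0.65166081]
[0.003, 0.088, 0.003] [0, 0, 0]
[0.008, 0.308, 0.001] [0, 0, 0]
```

Request:
send_rows(motion=[[[0, 0.04, 0], [0, 0, 0], -1], [[0, 0.07, 0], [0, 0, 0], -1], [[0, 0.1, 0], [0, 0, 0], -1], [[0, 0.13, 0], [0, 0, 0], -1], [[0, 0.16, 0], [0, 0, 0], -1], [[0, 0.19, 0], [0, 0, 0], -1], [[0, 0.22, 0], [0, 0, 0], -1], [[0, 0.25, 0], [0, 0, 0], -1], [[0, 0.28, 0], [0, 0, 0], -1], [[0, 0.3, 0], [0, 0, 0], -1]])

```text
clock: 9.1
tcp_pos: [0.4668, 0.0201, 0.0277]
ee_rot: [-0.001, 0.583, 0.812, 0.0]
contact_force: [-7.5, 0.0, 7.2]
finger_gap: 0.005
```

Request:
send_rows(motion=[[[0, 0, 0], [0, 0, 0], -1], [[0, -0.06, 0], [0, 0, 0], -1], [[0, -0.15, 0], [0, 0, 0], -1], [[0, -0.18, -0.15], [0, 0, 0], -1], [[0, -0.18, -0.35], [0, 0, 0], -1], [[0, -0.18, -0.5], [0, 0, 0], -1], [[0, -0.18, -0.5], [0, 0, 0], -1]])

```text
clock: 9.8
tcp_pos: [0.4287, 0.0054, 0.1564]
ee_rot: [0.003, 0.584, 0.812, 0.005]
contact_force: [0.5, 1.1, 0.2]
finger_gap: 0.003
```

```bash
python3 - <<'E'
from h import *
s=observe();print(s["clock"],s["tcp_pos"],s["joint_pos"].round(2),s["contact_force"])
a=cv2.resize(camera("top")[130:230,210:340],None,fx=3,fy=3,interpolation=3)
b=cv2.resize(camera("scene")[180:330,225:425],None,fx=2,fy=2,interpolation=3)
cv2.imwrite("pics/t4.png",np.hstack([a[:300],b[:300]])); print(a.shape,b.shape)
E
```

```text
9.8 [0.42866731 0.0053818  0.15641465] [-1.06  0.27  1.13  2.23 -0.35  0.81  0.62] [0.47299418 1.12874039 0.15960946]
(300, 390, 3) (300, 400, 3)
```

View pics/t4.png

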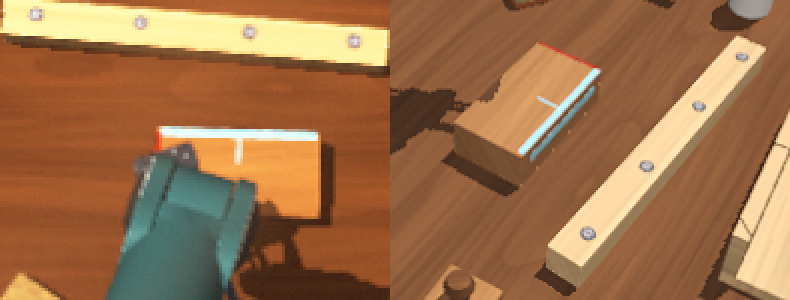

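The top view shows the chalk edge from (263,172.5) at the red end to (316.5,174) at the plain end. It is now close to parallel with the fence.

```bash
python3 - <<'E'
from h import *
c,a=pose((263,172.3),(316.6,173.8)); print(corners(c,a).round(3).tolist())
b=np.radians(-4.7);n=np.array([np.cos(b),np.sin(b)]);fc=np.array([.703,.0015])
for p in corners(c,a)[:2]: print("to fence",((fc-p)@n-.0225).round(3), "along", ((p-fc)@[-n[1],n[0]]).round(3))
s=[loc(c,b,-.05-d,0,z) for d,z in((.045,.15),(.045,.022),(.018,.022))]
rows(s,[b-np.pi/2]*3)
E
```

```text
centre [ 0.5321 -0.0492] yaw -1.4 len 0.187
[[0.584, 0.045], [0.58, -0.145], [0.48, -0.143], [0.484, 0.047]]
to fence 0.099 along 0.033
to fence 0.088 along -0.157
[-0.194, -0.016, 0.012] [0.001, -0.0, 0.13]
[-0.194, -0.018, 0.524] [0.001, -0.0, 0.13]
[-0.237, 0.081, 0.525] [0.001, -0.0, 0.13]
```

```bash
python3 - <<'E'
from h import *
c=np.array([.532,-.049]);b=np.radians(-4.7)
rows([loc(c,b,-.05-d,0,z) for d,z in((.038,.15),(.038,.022),(.01,.022))],[b]*3)
E
```

```text
[-0.204, 0.01, 0.013] [0.001, 0.001, -0.37]
[-0.204, 0.008, 0.525] [0.001, 0.001, -0.37]
[-0.248, 0.111, 0.525] [0.001, 0.001, -0.37]
```

Request:
send_rows(motion=[[[-0.1, 0, 0], [0, 0, -0.045], 1], [[-0.2, 0, 0], [0, 0, -0.09], 1], [[-0.2, 0, 0], [0, 0, -0.135], 1], [[-0.2, 0, 0], [0, 0, -0.18], 1], [[-0.2, 0, 0], [0, 0, -0.225], 1], [[-0.2, 0, 0], [0, 0, -0.27], 1], [[-0.2, 0, 0.0], [0, 0, -0.315], 1], [[-0.2, 0, 0.1], [0, 0, -0.36], 1], [[-0.2, 0, 0.25], [0, 0, -0.37], 1], [[-0.2, 0, 0.3], [0, 0, -0.37], 1]])

```text
clock: 10.9
tcp_pos: [0.4375, -0.043, 0.0735]
ee_rot: [-0.003, 0.043, 0.999, -0.001]
contact_force: [1.0, 0.7, 0.0]
finger_gap: 0.848
```

```bash
python3 - <<'E'
from h import *
s=observe();print(s["clock"],s["tcp_pos"],s["joint_pos"].round(2),s["finger_gap"],s["contact_force"])
c=np.array([.532,-.049]);b=np.radians(-4.7)
rows([loc(c,b,-.05-d,0,z) for d,z in((.038,.022),(.01,.022),(-.089,.022))],[b]*3)
E
```

```text
10.9 [ 0.43751256 -0.04304515  0.07351793] [-0.55  0.41  0.69  2.24 -0.43  0.63  1.94] 0.8484248229766108 [1.03436206 0.74851233 0.02872506]
[-0.028, 0.008, 0.206] [-0.0, -0.002, -0.001]
[-0.14, 0.008, 0.205] [-0.0, -0.002, -0.001]
[-0.536, 0.009, 0.203] [-0.0, -0.002, -0.001]
```

Request:
send_rows(motion=[[[0, 0, 0.1], [0, 0, 0], 1], [[0, 0, 0.2], [0, 0, 0], 1], [[-0.05, 0, 0.2], [0, 0, 0], 1], [[-0.09, 0, 0.2], [0, 0, 0], 1], [[-0.12, 0, 0.2], [0, 0, 0], 1], [[-0.15, 0, 0.2], [0, 0, 0], 1], [[-0.18, 0, 0.2], [0, 0, 0], 1], [[-0.21, 0, 0.2], [0, 0, 0], 1], [[-0.24, 0, 0.2], [0, 0, 0], 1], [[-0.27, 0, 0.2], [0, 0, 0], 1]])

```text
clock: 11.9
tcp_pos: [0.506, -0.0478, 0.0275]
ee_rot: [-0.001, 0.042, 0.999, 0.001]
contact_force: [-5.3, -0.1, 0.8]
finger_gap: 1.002
```

Request:
send_rows(motion=[[[-0.03, 0, 0], [0, 0, 0], 1], [[-0.06, 0, 0], [0, 0, 0], 1], [[-0.09, 0, 0], [0, 0, 0], 1], [[-0.12, 0, 0], [0, 0, 0], 1], [[-0.15, 0, 0], [0, 0, 0], 1], [[-0.18, 0, 0], [0, 0, 0], 1], [[-0.2, 0, 0], [0, 0, 0], 1], [[-0.2, 0, 0], [0, 0, 0], 1]])

```text
clock: 12.7
tcp_pos: [0.5575, -0.0525, 0.0275]
ee_rot: [0.0, 0.042, 0.999, 0.0]
contact_force: [-2.3, 0.8, 1.1]
finger_gap: 0.996
```

```bash
python3 - <<'E'
from h import *
s=observe();print(s["clock"],s["tcp_pos"],s["joint_pos"].round(2),s["contact_force"],s["wrist_torque"])
a=cv2.resize(camera("top")[125:225,210:340],None,fx=3,fy=3,interpolation=3)
b=cv2.resize(camera("scene")[180:330,225:425],None,fx=2,fy=2,interpolation=3)
cv2.imwrite("pics/t5.png",np.hstack([a[:300],b[:300]]))
E
```

```text
12.7 [ 0.55754991 -0.05248842  0.02748831] [-0.42  0.65  0.59  1.97 -0.55  0.68  2.01] [-2.30494986  0.78630765  1.05282648] [0.21110707 0.57239061 0.05710289]
```

View pics/t5.png

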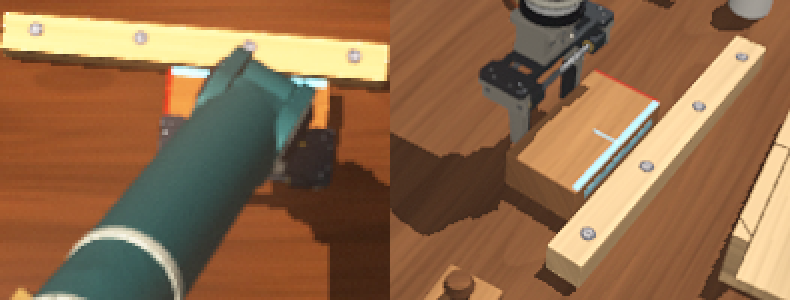

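Request:
send_rows(motion=[[[-0.01, 0, 0], [0, 0, 0], 1], [[-0.02, 0, 0], [0, 0, 0], 1], [[-0.03, 0, 0], [0, 0, 0], 1], [[-0.04, 0, 0], [0, 0, 0], 1], [[-0.04, 0, 0], [0, 0, 0], 1]])

```text
clock: 13.3
tcp_pos: [0.5658, -0.0534, 0.0272]
ee_rot: [-0.001, 0.042, 0.999, 0.0]
contact_force: [-6.0, 0.8, 3.8]
finger_gap: 1.0
```

Request:
send_rows(motion=[[[-0.006, 0, 0], [0, 0, 0], 1], [[-0.012, 0, 0], [0, 0, 0], 1]])

```text
clock: 13.5
tcp_pos: [0.5665, -0.0534, 0.0271]
ee_rot: [-0.003, 0.042, 0.999, 0.001]
contact_force: [-14.3, 1.4, 12.5]
finger_gap: 1.002
```

Request:
send_rows(motion=[[[-0.006, 0, 0], [0, 0, 0], 1], [[-0.012, 0, 0], [0, 0, 0], 1]])

```text
clock: 13.7
tcp_pos: [0.5664, -0.0534, 0.0268]
ee_rot: [-0.006, 0.042, 0.999, 0.002]
contact_force: [-22.4, 1.8, 18.6]
finger_gap: 1.002
```

Request:
send_rows(motion=[[[-0.006, 0, 0], [0, 0, 0], 1], [[-0.012, 0, 0], [0, 0, 0], 1], [[-0.012, 0, 0], [0, 0, 0], 1]])

```text
clock: 14.0
tcp_pos: [0.5664, -0.0535, 0.0266]
ee_rot: [-0.009, 0.042, 0.999, 0.002]
contact_force: [-26.9, 2.2, 23.0]
finger_gap: 0.997
```

Request:
send_rows(motion=[[[0.05, 0, 0], [0, 0, 0], 1], [[0.15, 0, 0], [0, 0, 0], 1], [[0.25, 0, 0], [0, 0, 0], 1], [[0.25, 0, -0.2], [0, 0, 0], 1], [[0.25, 0.15, -0.4], [0, 0, 0], 1], [[0.25, 0.35, -0.6], [0, 0, 0], 1], [[0.25, 0.55, -0.7], [0, 0, 0], 1], [[0.25, 0.75, -0.7], [0, 0, 0], 1], [[0.25, 0.95, -0.7], [0, 0, 0], 1], [[0.25, 0.95, -0.7], [0, 0, 0], 1]])

```text
clock: 15.0
tcp_pos: [0.5348, 0.1925, 0.2037]
ee_rot: [0.002, 0.041, 0.999, 0.002]
contact_force: [0.9, -0.6, 0.7]
finger_gap: 1.001
```

```bash
python3 - <<'E'
from h import *
s=observe();print(s["clock"],s["tcp_pos"],s["contact_force"])
A=camera("top");B=camera("scene");cv2.imwrite("pics/full_top.png",A)
a=cv2.resize(A[125:225,210:340],None,fx=3,fy=3,interpolation=3)
b=cv2.resize(B[180:330,225:425],None,fx=2,fy=2,interpolation=3)
cv2.imwrite("pics/t6.png",np.vstack([np.hstack([a[:300],b[:300]])]))
E
```

```text
15.0 [0.53481983 0.19250842 0.20373395] [ 0.86669232 -0.64700546  0.6661492 ]
```

View pics/t6.png

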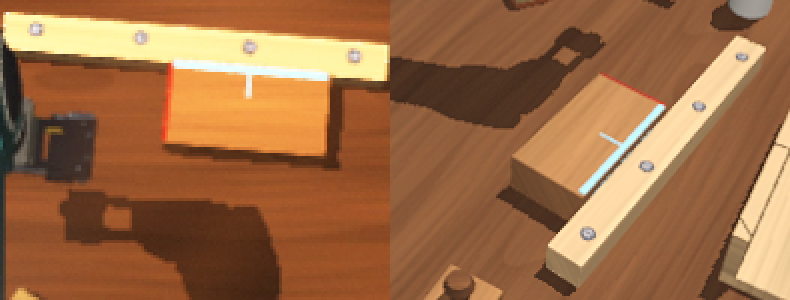

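```bash
python3 - <<'E'
from h import *
B=camera("scene");A=camera("top")
a=cv2.resize(A[135:175,255:335],None,fx=9,fy=7,interpolation=3)
b=cv2.resize(B[205:295,300:400],None,fx=7.2,fy=3.5,interpolation=3)
cv2.imwrite("pics/t7.png",np.vstack([a,b]))
fc,b=np.array([.703,.0015]),np.radians(-4.7)
for d in (0,3): # predicted chalk top-edge corners if flush with the fence
    print(np.round([w2p([(*loc(fc,b,-.0225-d/1000,y,.055),)]) for y in (.04,-.15)],1).tolist(),np.round([w2p([loc(fc,b,-.0225-d/1000,y,.055)],"scene") for y in (.04,-.15)],1).tolist())
c,a=pose((268,145.7),(319,149.7))
E
```

```text
[[[263.2, 144.4]], [[317.0, 149.0]]] [[[364.5, 228.5]], [[322.5, 274.1]]]
[[[263.1, 145.3]], [[316.9, 149.9]]] [[[363.5, 228.0]], [[321.4, 273.5]]]
centre [ 0.6228 -0.0597] yaw -4.3 len 0.18
```

View pics/t7.png

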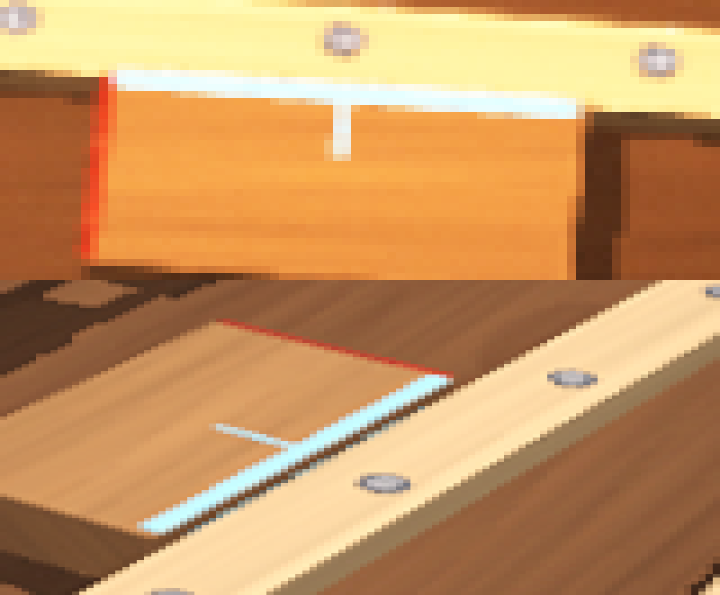

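The top view shows the chalk edge meeting the fence, with the red corner at (267,146) and the plain corner at (320,150). The scene strip has even width, so the sides are parallel to within about 0.4°. I'll seat each end with a light closed-finger press to take out any last fraction of a degree.

```bash
python3 - <<'E'
from h import *
fc,b=np.array([.703,.0015]),np.radians(-4.7)
y0=((np.array([.623,-.0597])-fc)@[-np.sin(b),np.cos(b)]);print("y0",y0)
rows([loc(fc,b,x,y0+y,z) for x,y,z in((-.165,.06,.15),(-.165,.06,.025),(-.1325,.06,.025),(-.165,-.06,.025),(-.1325,-.06,.025))],[b]*5)
E
```

```text
y0 -0.06754928876366711
[-0.074, -0.719, 0.21] [0.0, 0.001, -0.0]
[-0.073, -0.719, 0.71] [0.0, 0.001, -0.0]
[-0.203, -0.719, 0.71] [0.0, 0.001, -0.0]
[-0.074, -1.199, 0.71] [0.0, 0.001, -0.0]
[-0.204, -1.199, 0.71] [0.0, 0.001, -0.0]
```

Request:
send_rows(motion=[[[0, -0.18, 0], [0, 0, 0], -1], [[0, -0.36, 0], [0, 0, 0], -1], [[0, -0.54, 0], [0, 0, 0], -1], [[0, -0.7, 0.1], [0, 0, 0], -1], [[0, -0.72, 0.3], [0, 0, 0], -1], [[0, -0.72, 0.5], [0, 0, 0], -1], [[0, -0.72, 0.7], [0, 0, 0], -1], [[-0.08, -0.72, 0.7], [0, 0, 0], -1], [[-0.16, -0.72, 0.7], [0, 0, 0], -1], [[-0.18, -0.72, 0.7], [0, 0, 0], -1]])

```text
clock: 16.2
tcp_pos: [0.5652, 0.0018, 0.0273]
ee_rot: [0.001, 0.044, 0.999, -0.001]
contact_force: [-0.4, 0.4, -0.4]
finger_gap: 0.152
```

Request:
send_rows(motion=[[[-0.015, 0, 0], [0, 0, 0], -1], [[-0.03, 0, 0], [0, 0, 0], -1], [[-0.035, 0, 0], [0, 0, 0], -1]])

```text
clock: 16.5
tcp_pos: [0.5713, 0.0035, 0.0274]
ee_rot: [-0.0, 0.043, 0.999, 0.0]
contact_force: [-1.9, -0.1, 1.9]
finger_gap: 0.005
```

Request:
send_rows(motion=[[[-0.008, 0, 0], [0, 0, 0], -1], [[-0.016, 0, 0], [0, 0, 0], -1], [[-0.024, 0, 0], [0, 0, 0], -1], [[-0.024, 0, 0], [0, 0, 0], -1]])

```text
clock: 16.9
tcp_pos: [0.5712, 0.0037, 0.0265]
ee_rot: [-0.007, 0.042, 0.999, 0.001]
contact_force: [-16.8, 0.1, 12.7]
finger_gap: 0.004
```

Request:
send_rows(motion=[[[0.05, 0, 0], [0, 0, 0], -1], [[0.13, 0, 0], [0, 0, 0], -1], [[0.13, -0.16, 0], [0, 0, 0], -1], [[0.13, -0.32, 0], [0, 0, 0], -1], [[0.13, -0.48, 0], [0, 0, 0], -1], [[0.08, -0.48, 0], [0, 0, 0], -1], [[0.03, -0.48, 0], [0, 0, 0], -1], [[0.015, -0.48, 0], [0, 0, 0], -1], [[0.005, -0.48, 0], [0, 0, 0], -1], [[0, -0.48, 0], [0, 0, 0], -1]])

```text
clock: 17.9
tcp_pos: [0.5614, -0.1168, 0.0265]
ee_rot: [-0.006, 0.043, 0.999, 0.001]
contact_force: [-16.8, -0.9, 13.0]
finger_gap: 0.007
```

Both ends seat firmly at about 17 N with no creep. The contact points give the back side a slope of 4.65°, against 4.7° for the fence. I'll retreat, check once more and hand in.

Request:
send_rows(motion=[[[0.08, 0, 0], [0, 0, 0], -1], [[0.2, 0, 0], [0, 0, 0], -1], [[0.25, 0, -0.2], [0, 0, 0], -1], [[0.25, 0, -0.4], [0, 0, 0], -1], [[0.25, 0.15, -0.6], [0, 0, 0], -1], [[0.25, 0.35, -0.7], [0, 0, 0], -1], [[0.25, 0.55, -0.7], [0, 0, 0], -1], [[0.25, 0.75, -0.7], [0, 0, 0], -1], [[0.25, 0.95, -0.7], [0, 0, 0], -1], [[0.25, 0.95, -0.7], [0, 0, 0], -1]])

```text
clock: 18.9
tcp_pos: [0.525, 0.1324, 0.2021]
ee_rot: [0.0, 0.038, 0.999, 0.001]
contact_force: [-1.0, -0.4, 0.7]
finger_gap: 0.002
```

```bash
python3 - <<'E'
from h import *
s=observe();print(s["clock"],s["tcp_pos"],s["contact_force"],np.abs(s["joint_velocities"]).max())
B=camera("scene");A=camera("top")
a=cv2.resize(A[80:300,60:490],(700,358)); b=cv2.resize(B[205:295,300:400],None,fx=7,fy=2.6,interpolation=3)
cv2.imwrite("pics/t8.png",np.vstack([a,b]))
E
```

```text
18.9 [0.52504105 0.13237054 0.20212464] [-0.99771329 -0.36015114  0.65468991] 0.21753666342859576
```

View pics/t8.png

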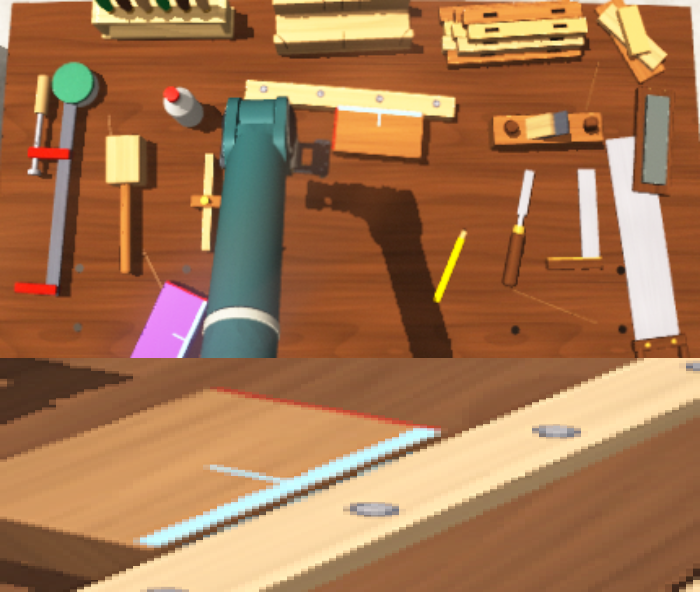

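The blank lies along the fence between its ends, and the tools I can see are where they were. The arm is clear, so I'm handing in.

```bash
python3 -c "
from cell import *
print(close_job())"
```

```text
the job is handed in; nothing more can be done
None
```

The chalked side of the blank now lies against the fence, and I handed the job in at about 19 s of the 61 s allowed.

**What I did:** I pushed the red end, then the plain end, then the red end again. That turned the blank from about 65° to about −1°. I then pushed it home with both fingertips, which also took out the last 3°, and pressed each end once with the closed finger to seat it.

**Last checks:**
- **Flush:** Both ends pressed firm against the fence at about 17 N without creeping. The two contact points put the back of the blank at 4.65°, against 4.7° for the fence. The camera gave 4.3°, and I trust the contact figure more.
- **Position:** The blank spans roughly −0.16 to +0.03 m along the fence, whose ends are at ±0.23 m.
- **Forces:** The highest reading I saw was about 35 N at the wrist, and the arm was clear of everything at the end.
- **Tools:** In the last top view, the tools I could see had not moved. The arm hid the sanding block in that picture. The arm stayed well clear of it.

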